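Start the sanding bench in order

TASK

Start up the sanding bench by pressing three controls in this order: first press the raised orange half of the rocker on the dark power block right down so that the supply is on, then push the blue key of the white extractor switch fully in, and last press the sander's green start button fully in for a moment and let it come back out. Nothing is to be picked up: leave the loose extractor switch lying where it is, do not press the red stop button or the grey rocker, and do not disturb the other things on the bench.

Things in the scene. Friction and masses are not known exactly. Their poses are not given: they have to be found in the camera images.
- power: dark steel power block fixed to the bench, 90 (its x) x 180 (its y) x 40 mm high; origin at the centre of its underside. Two rockers lie on its top, 90 mm apart along its y: the orange-and-black one on its +y side, the all-grey one on its -y side
- supply_press (a point): the spot to press on the supply rocker: on the upper face of its orange half, 19 mm from the pivot. The rocker is a shallow V, 34 mm wide, each half 28 mm long; the pivot runs along the block's y, 46 mm above the bench, and the orange half points along the block's -x. Off: the orange half slopes up outward at 0.32 rad (this spot 55 mm, its outer edge 58 mm above the bench). On: the orange half lies level, its face 49 mm above the bench, and the black half stands raised
- supply (a joint): supply rocker angle in rad: 0 off (orange half raised), 0.32 on (orange half level). It takes about 2.5 to 4 N at the spot, and stays where it is left (friction, no spring)
- charger (a joint): the grey rocker for the battery charger, on the same power block: 0 as it stands and must stay, 0.32 if thrown over
- charger_press (a point): the face of the raised half of the grey rocker (leave it alone)
- extract_top (a point): centre of the top face of the blue key on the extractor switch: round, 34 mm across, 46 mm above the bench when out and 40 mm when in
- extract (a joint): travel of the blue key in m: 0 out, 0.006 fully in; it moves straight down, takes about 2.5 N and stays where it is pushed to
- pod: extractor switch: a LOOSE white plastic pod, 90 x 110 x 28 mm, about 0.4 kg, lying on the bench, with the blue key in a black collar (34 mm above the bench, 48 mm across) in the middle of its top; origin at the centre of its underside
- startbox: yellow switch box of the sander, fixed to the bench, 90 (its x) x 160 (its y) x 45 mm high; origin at the centre of its underside. Green start button on its -y side, red stop button on its +y side, 72 mm apart, each in a black collar 57 mm above the bench
- start_top (a point): centre of the top face of the green start button: round, 32 mm across, about 67 mm above the bench when out
- start (a joint): travel of the green button in m: 0 out, 0.006 fully in; it moves straight down against a spring, 5 N when fully in, and comes back when let go
- stop_top (a point): centre of the top face of the red stop button, alike in size (leave it alone)
- stop (a joint): travel of the red button in m: 0 out, 0.006 fully in
- cork: cork sanding block, 65 x 110 x 35 mm, loose bystander; origin at the centre of its underside
- offcut: brown wood offcut, 60 x 100 x 30 mm, loose bystander; origin at the centre of its underside
- tape: orange round tape measure, 68 mm across, 30 mm high, loose bystander; origin at the centre of its underside
- glue: white glue bottle with a red cap, 56 mm across, 130 mm high, loose bystander; origin at the centre of its underside
- screws: amber jar with a steel lid, 66 mm across, 80 mm high, loose bystander; origin at the centre of its underside
- plane: small hand plane, 50 x 160 x 56 mm, loose bystander; origin at the centre of its underside
- clamp: dark steel C-shaped clamp lying flat, about 85 x 185 x 14 mm, loose bystander; origin under the middle of its long back bar
There are look-alikes about, which are no part of the job. Leave any purple look-alike of the pod alone.

How it is judged (in metres and radians):
On the way, in this order (a step that is already met when the one before it is completed fails the run):
1. the supply rocker is on (at least 0.27 of 0.32 rad) (value of joint supply above 0.27 rad), for 0.1 s.
2. the blue extractor key is in (at least 4.5 of 6 mm) (value of joint extract above 0.0045 m), for 0.1 s.
3. the green start button is pressed in (at least 4 of 6 mm) (value of joint start above 0.004 m), for 0.1 s.
At the end, for the whole second after the job is handed in: Supply rocker on (over 0.27 rad), blue key in (over 4.5 mm), green and red buttons out (under 1.5 mm), grey rocker as it was (under 0.1 rad), the extractor switch lying flat and still within 40 mm of where it was (value of joint supply above 0.27 rad and value of joint extract above 0.0045 m and value of joint each of start, stop below 0.0015 m and value of joint charger below 0.1 rad and height (world z) of pod below 0.006 m and distance of pod from where it was at the start of the episode below 0.04 m and angle between pod's own z axis and vertical below 0.1 rad and linear speed of pod below 0.02 m/s); the robot touches nothing.
It fails at once if the extractor key is pushed in while the supply is off (value of joint extract above 0.003 m and value of joint supply below 0.2 rad).
It fails at once if the start button is pressed while the extractor key is still out (value of joint start above 0.003 m and value of joint extract below 0.003 m).
It fails at once if the red stop button is pressed (more than 2.5 mm) or the grey charger rocker moved (more than 0.1 rad) (value of joint stop above 0.0025 m or value of joint charger above 0.1 rad).
It fails at once if the loose extractor switch is lifted (12 mm), tipped (0.3 rad) or pushed away (40 mm) (height (world z) of pod above 0.012 m or angle between pod's own z axis and vertical above 0.3 rad or distance of pod from where it was at the start of the episode above 0.04 m).
It fails at once if a bystander is moved by more than 30 mm or knocked over (distance of any of cork, offcut, tape, glue, screws, plane, clamp from where it was at the start of the episode above 0.03 m or angle between any of cork, offcut, tape, glue, screws, plane, clamp's own z axis and vertical above 0.5 rad).
It also fails if it takes over 42 s, if anything falls off the work surface, if the arm or the gripper's body presses on something with over 40 N, if the wrist force passes 120 N, or if a joint passes its speed limit or range.

ROBOT

A 6-joint arm with a two-finger parallel gripper is mounted at the origin on the work surface. World frame = base frame: x ahead of the robot, y to its left, z up, the work surface at z = 0. Lengths are in mm, angles in rad, forces in N, time in s.
With the tool pointing down it reaches from about 300 to 775 mm from the base axis. Payload 14.6 kg.
Tool frame: the origin (TCP) lies on the mounting face of the last link; the fingertips stand 199 mm ahead of it and the grasp point (between the pads) lies 180 mm ahead of it; z points along the fingers, y is the line along which they close (so a half turn about z gives the same grasp; the last joint's range is limited). The gripper opens to 94 mm and grips with 3 to 60 N. Pads are 16 mm wide; open, the fingers measure 119 mm over their backs; the gripper's body (75 mm by 177 mm) begins 78 mm behind the grasp point.
Start: joints at [1.245, 0.3, 1.521, -0, 1.321, -0.067], TCP at [140.755, 531.676, 404.646] pointing down, gripper open.
Joint ranges: [-3.03, 3.03], [-0.79, 2.21], [0.23, 2.52], [-1.04, 4.18], [0, 3.07], [-2.55, 2.55]. Speed limits (rad/s): [2.22, 2.22, 2.57, 3.14, 3.14, 3.14].

INTERFACE

Orientations are given as [roll, pitch, yaw] about the fixed x, y, z axes, in that order (R = Rz(yaw) Ry(pitch) Rx(roll)).
In Python, from cell import manip gives the robot as it stands. The module is installed in compiled form; this text tells all that it offers.
- The arm moves only by the shell command python3 -m creep 'ROWS' [FORCE]. ROWS is a JSON object of lists of equal length, an entry for each row: "slide": the shift along the world's x, y, z in cm, a list of three; "turn": the turn about the world's z in rad; "claw": the opening, from 0 (shut) to 1 (fully open). A call has 1 to 8 rows; each row shifts and turns the commanded pose from where the row before left it; what a row does not reach is not made up. A row lasts 1/8 s, in which the tool goes at most 62.5 mm and 10.7 degrees, less where a joint would pass 70% of its speed; a pose out of reach is approached as far as the arm can. A call with a gripper value outside its range is refused whole. The fingers move at their own pace and stop on an object; FORCE is the grip in N (left out, the last holds). Time passes only in rows, so rows that do not move let the fingers close. It gives the time, the measured TCP pose, the force, the opening and the grip force at its end, in the units of the state.
- manip.read_state(): the state, without advancing time (a new reading comes with each control period).
- manip.camera(name): name is "side" or "top"; returns (picture, depth): 400x640x3 uint8, red, green, blue; 400x640 float32, mm along the optical axis (not along the pixel's ray), 0 where there is no reading.
- manip.calibration(name): a dict with "intrinsics" (3x3 intrinsics, pixels), "pose" (4x4, takes a point from camera to world coordinates). Camera axes: x right, y up, looking along -z (the intrinsics and any distortion apply to the point x, -y, -z); pixel columns grow to the right and rows downward; lengths in mm; the calibration is good to about 2 mm. A picture is of the moment at which its call begins. calibration takes no time and is no camera call.
- manip.sign_off(): hands the job in; it is judged then, once.
Trained networks look in the newest picture that a camera, given by its name, has taken for a name from the list of things; names that differ only in an ending like _2 or _b are one class to them, and where a whole thing is asked for, a point or a joint stands for the part that bears it (a point fixed in the world has none). Each returns a list of dicts, best first, with "score" (0 to 1); they miss things now and then, are a little off and sometimes report something else, mostly with a low value. They report only what shows in the picture. A call takes as long as a camera call. They do not tell look-alikes from the thing itself.
- manip.cut_out(query, camera): "mask" (400x640 bool, what is visible of it) and "position" ([column, row] in pixels, amid what is visible of it).
The state is a dict: "clock": time; "joints": joint angles; "qd": joint speeds; "effort": joint torques, N m; "eef_pos": TCP position; "eef_rot": TCP orientation; "wrist_force": force on the tool from outside, world axes, zero at the start; "moment": the same for the moment, N m; "finger_gap": finger opening in mm; "finger_force": force on a finger pad.
Only numpy, scipy, OpenCV 4.12 (cv2) and the standard library are available. Lean on these libraries where they do the work, as an engineer would, in place of code of your own. Each camera call takes 0.05 s, during which the arm holds its last target. There are 200 camera calls.

## Working session

There is one attempt and no reset: what is moved stays moved. The work goes in short steps, Python scripts to look and compute and a shell command to move; the robot and the scene stay as the last step left them, time stands still between calls to the robot, and variables do not carry over. Pictures are saved under pics/ and viewed, at most 10 in all, crops included, and the job is handed in when it is done.

```bash
mkdir -p pics
cat > h.py <<'E'
import numpy as np, cv2
from cell import manip
def world(cam, depth, mask):
    c=manip.calibration(cam); K=np.array(c["intrinsics"]); T=np.array(c["pose"])
    v,u=np.nonzero(mask&(depth>0)); d=depth[v,u]
    x=(u-K[0,2])/K[0,0]*d; y=(v-K[1,2])/K[1,1]*d
    P=np.c_[x,-y,-d,np.ones(len(d))]@T.T
    return P[:,:3],np.c_[u,v]
E
python3 - <<'E'
from h import *
for cam in("top","side"):
    im,d=manip.camera(cam); cv2.imwrite(f"pics/{cam}0.png",im[:,:,::-1]); np.save(f"{cam}d.npy",d)
    c=manip.calibration(cam); print(cam,{k:(np.round(v,3).tolist() if not isinstance(v,str) else v) for k,v in c.items()})
    for q in ["power","supply_press","charger_press","extract_top","pod","startbox","start_top","stop_top"]:
        for r in manip.cut_out(q,cam)[:4]:
            m=np.array(r["mask"]); P,_=world(cam,d,m)
            if len(P): print(q,round(r["score"],2),np.round(r["position"]),m.sum(),"med",np.median(P,0).round(),"lo",np.percentile(P,3,axis=0).round(),"hi",np.percentile(P,97,axis=0).round())
s=manip.read_state(); print(s)
E
```

```text
top {'intrinsics': [[457.453, 0.0, 320.041], [0.0, 457.453, 198.855], [0.0, 0.0, 1.0]], 'pose': [[0.022, 0.995, -0.101, 433.066], [-0.999, 0.025, 0.028, -14.172], [0.03, 0.1, 0.995, 1155.566], [0.0, 0.0, 0.0, 1.0]]}
power 0.71 [416. 201.] 2849 med [ 539. -283.   42.] lo [ 487. -369.   14.] hi [ 593. -200.   56.]
supply_press 0.65 [399. 197.] 317 med [ 552. -243.   51.] lo [ 527. -261.   44.] hi [ 579. -225.   58.]
supply_press 0.59 [238. 280.] 1083 med [343. 149.  30.] lo [314. 102.  19.] hi [371. 198.  34.]
extract_top 0.55 [465. 274.] 169 med [ 369. -398.   46.] lo [ 355. -413.   37.] hi [ 383. -384.   51.]
extract_top 0.49 [308. 190.] 146 med [569. -11.  46.] lo [555. -25.  36.] hi [584.   4.  51.]
pod 0.96 [457. 274.] 1661 med [ 370. -393.   29.] lo [ 317. -441.   17.] hi [ 421. -350.   48.]
pod 0.57 [305. 189.] 1557 med [567. -11.  29.] lo [522. -65.  23.] hi [613.  40.  48.]
startbox 0.93 [198. 219.] 2558 med [488. 248.  47.] lo [439. 172.  33.] hi [536. 322.  68.]
start_top 0.72 [207. 215.] 150 med [497. 214.  67.] lo [484. 201.  60.] hi [510. 229.  71.]
start_top 0.28 [308. 1
[... 1915 characters left out ...]
clock': 0.9, 'joints': array([ 1.24538637e+00,  2.99869171e-01,  1.52100723e+00, -3.51827644e-05,
        1.32072320e+00, -6.65802558e-02]), 'qd': array([-4.20994991e-04,  5.20163109e-04,  6.28214807e-04,  3.26894277e-05,
        2.22719364e-03, -6.40100847e-04]), 'effort': array([-2.04467933e-04, -5.31670547e+01, -3.52914548e+01,  7.07889372e-02,
        2.14712508e-02, -1.29388775e-05]), 'eef_pos': array([140.76130142, 531.66448918, 404.65943803]), 'eef_rot': array([-3.14158345e+00,  3.35506446e-05,  2.88277166e+00]), 'wrist_force': array([ 0.14600654,  0.1561255 , -0.12302141]), 'moment': array([-0.0327169 , -0.00058108, -0.02170427]), 'finger_force': 0.0, 'finger_gap': 94.39376691291889}
```

View pics/top0.png

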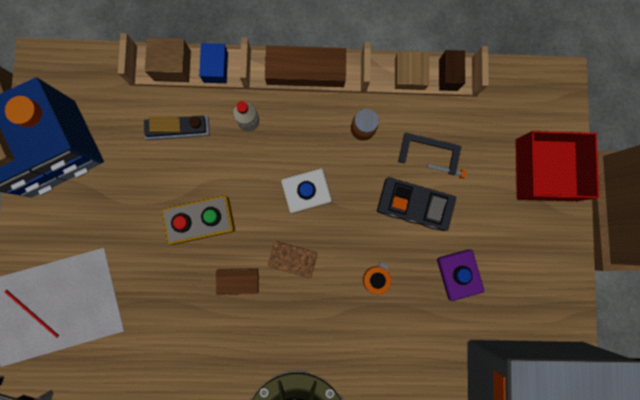

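View pics/side0.png

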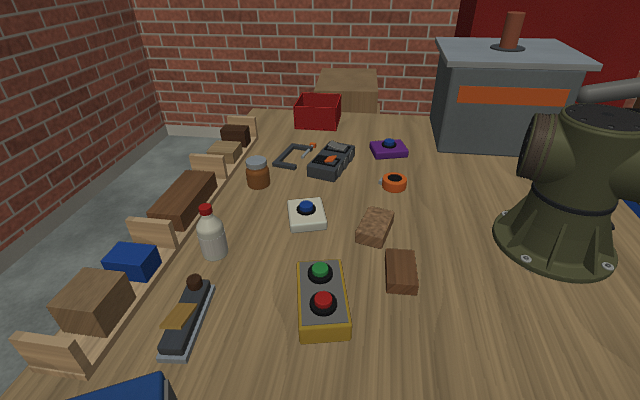

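Top: the white pod's key is at (306,190), the orange half at about (400,204) on its near side, green at (210,216) and red at (180,222). The purple look-alike is at (464,275). The side view agrees. Next I'll refine the positions by colour.

Run:
```python
from h import *
for cam in("top","side"):
    im=cv2.imread(f"pics/{cam}0.png"); d=np.load(f"{cam}d.npy"); hsv=cv2.cvtColor(im,cv2.COLOR_BGR2HSV)
    P,uv=world(cam,d,np.ones(d.shape,bool)); H=hsv[uv[:,1],uv[:,0]].astype(int)
    def sel(n,xy,r,h0,h1,z0,z1):
        k=(np.hypot(*(P[:,:2]-xy).T)<r)&(H[:,0]>=h0)&(H[:,0]<=h1)&(H[:,1]>120)&(P[:,2]>z0)&(P[:,2]<z1)
        Q=P[k]; print(cam,n,k.sum(),"mean",Q.mean(0).round(1),"mid",((np.percentile(Q,2,axis=0)+np.percentile(Q,98,axis=0))/2).round(1), "lo",Q.min(0).round(),"hi",Q.max(0).round())
    sel("orange",(545,-240),45,3,20,44,64); sel("blue",(568,-11),30,95,130,42,52)
    sel("green",(496,217),30,40,85,62,74); sel("red",(480,287),30,0,8,62,74)
    for n,q in (("power",(540,-283)),):
        k=(np.hypot(*(P[:,:2]-q).T)<110)&(P[:,2]>34)&(P[:,2]<65); print(n,cv2.minAreaRect(P[k][:,:2].astype(np.float32)))
```

```text
top orange 168 mean [ 541.1 -240.    53.5] mid [ 541.4 -240.    52.2] lo [ 525. -261.   45.] hi [ 559. -222.   60.]
top blue 140 mean [569.1 -11.7  46.6] mid [568.8 -10.8  46.9] lo [554. -28.  42.] hi [584.   4.  51.]
top green 141 mean [497.2 214.6  67. ] mid [497.2 215.   67.4] lo [482. 201.  62.] hi [513. 229.  73.]
top red 138 mean [480.4 284.6  67.2] mid [480.1 284.6  67.1] lo [466. 269.  62.] hi [495. 304.  72.]
power ((541.2158203125, -286.99554443359375), (180.763671875, 92.81143188476562), 75.33455657958984)
side orange 57 mean [ 538.3 -234.9   53.5] mid [ 539.9 -236.8   52.8] lo [ 523. -255.   47.] hi [ 556. -220.   58.]
side blue 86 mean [567.   -6.6  46. ] mid [566.5  -7.5  45.9] lo [552. -22.  42.] hi [583.   8.  48.]
side green 176 mean [495.6 220.   66.8] mid [495.7 218.6  66. ] lo [481. 203.  62.] hi [511. 233.  69.]
side red 230 mean [478.9 289.3  66.9] mid [479.4 287.7  65.7] lo [464. 271.  62.] hi [495. 303.  70.]
power ((538.7646484375, -283.43780517578125), (181.87469482421875, 91.80361938476562), 74.22335815429688)
```

```bash
python3 -m creep '{"slide":[[2.3,-4.5,0],[2.3,-4.5,0],[2.3,-4.5,0],[2.3,-4.5,0],[2.3,-4.5,0],[2.3,-4.5,0],[2.3,-4.5,0],[2.3,-4.5,0]],"turn":[0,0,0,0,0,0,0,0],"claw":[0,0,0,0,0,0,0,0]}' 20
```

```text
clock: 1.9
eef_pos: [325.1, 170.1, 404.9]
eef_rot: [3.141, 0.001, 2.883]
wrist_force: [-0.8, -0.5, -0.2]
finger_gap: 17.2
finger_force: 0.0
```

```bash
python3 -m creep '{"slide":[[2.6,-5,0],[2.6,-5,0],[2.6,-5,0],[2.6,-5,0],[2.6,-5,0],[2.6,-5.2,-2],[2.6,-5.2,-4],[2.8,-5.3,-4]],"turn":[0,0,0,0,0,0,0,0],"claw":[0,0,0,0,0,0,0,0]}'
python3 -m creep '{"slide":[[0,0,-3],[0,0,-1.5],[0,0,0]],"turn":[0,0,0],"claw":[0,0,0]}'
```

```text
clock: 2.9
eef_pos: [528.6, -224.1, 313.6]
eef_rot: [-3.141, 0.001, 2.883]
wrist_force: [0.4, 0.6, 0.3]
finger_gap: 0.6
finger_force: 0.0
clock: 3.28
eef_pos: [528.0, -221.9, 269.4]
eef_rot: [3.141, -0.001, 2.883]
wrist_force: [0.3, -0.4, 0.4]
finger_gap: 0.4
finger_force: 0.0
```

```bash
python3 -m creep '{"slide":[[0.7,-1.55,0],[0,0,0],[0,0,-0.8],[0,0,-0.5],[0,0,-0.4],[0,0,-0.3],[0,0,-0.2],[0,0,0]],"turn":[0,0,0,0,0,0,0,0],"claw":[0,0,0,0,0,0,0,0]}'
python3 - <<'E'
from h import *
im,d=manip.camera("side"); cv2.imwrite("pics/s1.png",cv2.resize(im[100:230,240:400],None,fx=4,fy=4)[:,:,::-1])
E
```

```text
clock: 4.28
eef_pos: [535.0, -237.8, 248.3]
eef_rot: [3.142, -0.0, 2.883]
wrist_force: [-7.1, 4.1, 14.1]
finger_gap: 0.3
finger_force: 6.8
```

View pics/s1.png

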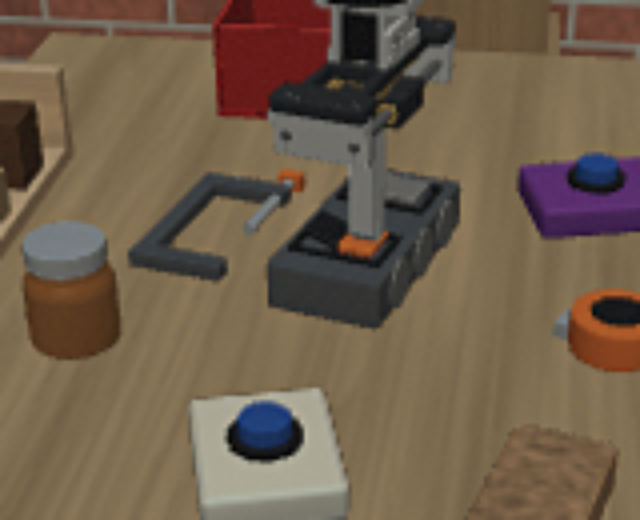

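The tip is on the orange half, with force at the stop. I'll lift off and check the rocker angle from depth.

```bash
python3 -m creep '{"slide":[[0,0,1],[0,0,4],[0,0,5],[0,4,0],[0,5,0],[0.5,5,0],[0.5,5,0],[0.5,2,0]],"turn":[0,0,0,0,0,0,0,0],"claw":[0,0,0,0,0,0,0,0]}'
python3 - <<'E'
from h import *
for cam in("top","side"):
    im,d=manip.camera(cam); cv2.imwrite(f"pics/{cam}2.png",im[:,:,::-1])
    P,uv=world(cam,d,np.ones(d.shape,bool))
    c,s=np.cos(-.26),np.sin(-.26); R=np.array([[c,-s],[s,c]])
    L=(P[:,:2]-(540,-285.5))@R
    for n,y in(("supply",45),("charger",-45)):
        for x0 in range(-28,28,8):
            k=(abs(L[:,1]-y)<12)&(L[:,0]>=x0)&(L[:,0]<x0+8)&(P[:,2]<75)
            print(cam,n,x0+4,k.sum(),np.median(P[k,2]).round(1) if k.any() else '')
im,_=manip.camera("top"); cv2.imwrite("pics/t2c.png",cv2.resize(im[150:260,270:470],None,fx=4,fy=4)[:,:,::-1])
E
```

```text
clock: 5.32
eef_pos: [550.2, -25.8, 347.9]
eef_rot: [3.141, 0.001, 2.885]
wrist_force: [1.0, -0.3, 0.3]
finger_gap: 0.5
finger_force: 0.0
top supply -24 36 48.2
top supply -16 32 49.2
top supply -8 32 49.2
top supply 0 33 49.7
top supply 8 32 52.2
top supply 16 35 53.8
top supply 24 34 56.8
top charger -24 34 47.7
top charger -16 34 48.8
top charger -8 30 49.7
top charger 0 30 50.3
top charger 8 34 52.0
top charger 16 34 54.2
top charger 24 31 56.4
side supply -24 20 48.8
side supply -16 10 49.3
side supply -8 10 48.7
side supply 0 12 49.8
side supply 8 15 51.6
side supply 16 17 54.5
side supply 24 11 56.6
side charger -24 17 48.3
side charger -16 7 49.0
side charger -8 9 49.2
side charger 0 11 49.4
side charger 8 12 51.9
side charger 16 10 53.7
side charger 24 14 55.5
```

View pics/t2c.png

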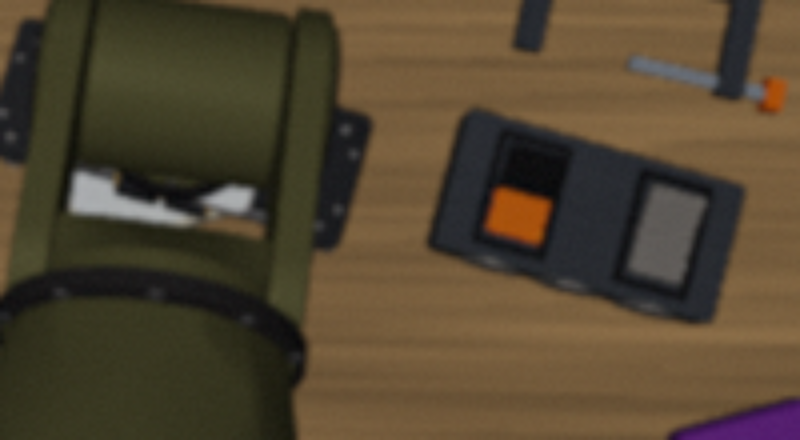

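The orange half is level (49 mm) and the black half raised (57 mm), so the supply is on. Grey wasn't touched. Now the blue key at about (568,-9).

```bash
python3 -m creep '{"slide":[[1.8,1.7,-2],[0,0,-4],[0,0,-3],[0,0,0]],"turn":[0,0,0,0],"claw":[0,0,0,0]}'
```

```text
clock: 5.98
eef_pos: [567.8, -12.3, 255.7]
eef_rot: [-3.141, -0.004, 2.881]
wrist_force: [-1.0, -0.2, 0.9]
finger_gap: 0.7
finger_force: 0.0
```

```bash
python3 -m creep '{"slide":[[0,0.2,-0.6],[0,0,-0.3],[0,0,-0.3],[0,0,-0.2],[0,0,-0.2],[0,0,-0.1],[0,0,0]],"turn":[0,0,0,0,0,0,0],"claw":[0,0,0,0,0,0,0]}'
```

```text
clock: 6.85
eef_pos: [568.1, -8.8, 240.5]
eef_rot: [3.142, 0.0, 2.883]
wrist_force: [0.5, -0.3, 0.8]
finger_gap: 0.3
finger_force: 0.7
```

```bash
python3 -m creep '{"slide":[[0,0,-0.1],[0,0,-0.1],[0,0,0]],"turn":[0,0,0],"claw":[0,0,0]}'
```

```text
clock: 7.22
eef_pos: [568.2, -8.8, 239.4]
eef_rot: [3.141, 0.001, 2.883]
wrist_force: [-2.9, -0.2, 11.6]
finger_gap: 0.5
finger_force: 5.8
```

```bash
python3 -m creep '{"slide":[[0,0,1],[0,0,4],[0,0,4],[-1.4,4.5,0],[-1.4,4.5,0],[-1.4,4.5,0],[-1.5,4.5,0],[-1.5,4.6,0]],"turn":[0,0,0,0,0,0,0,0],"claw":[0,0,0,0,0,0,0,0]}'
python3 - <<'E'
from h import *
for cam in("top","side"):
    im,d=manip.camera(cam); cv2.imwrite(f"pics/{cam}3.png",im[:,:,::-1])
    P,uv=world(cam,d,np.ones(d.shape,bool)); r=np.hypot(*(P[:,:2]-(568,-9)).T)
    k=(r<11)&(P[:,2]<70); print(cam,k.sum(),"key z",np.median(P[k,2]) if k.any() else '')
    for q in("pod","start_top"):
        for R in manip.cut_out(q,cam)[:2]:
            Q,_=world(cam,d,np.array(R["mask"])); print(q,round(R["score"],2),np.median(Q,0).round(),cv2.minAreaRect(Q[:,:2].astype(np.float32)))
print(manip.read_state()["eef_pos"])
im,_=manip.camera("side"); cv2.imwrite("pics/s3c.png",cv2.resize(im[120:340,200:440],None,fx=2.5,fy=2.5)[:,:,::-1])
E
```

```text
clock: 8.22
eef_pos: [495.3, 218.5, 328.8]
eef_rot: [-3.142, -0.0, 2.883]
wrist_force: [0.1, 0.3, 0.8]
finger_gap: 0.3
finger_force: 0.0
top 62 key z 40.25100717662008
pod 0.7 [ 369. -393.   29.] ((367.8439636230469, -404.15179443359375), (115.59284210205078, 100.15530395507812), 15.886524200439453)
pod 0.68 [567. -11.  29.] ((569.6829833984375, -11.005760192871094), (93.15808868408203, 114.38805389404297), 15.901667594909668)
start_top 0.19 [476. 198.  46.] ((502.2168273925781, 235.62921142578125), (92.68797302246094, 208.50343322753906), 1.387924075126648)
side 0 key z 
pod 0.79 [ 367. -374.   28.] ((369.0913391113281, -433.80255126953125), (128.00946044921875, 167.87619018554688), 15.887041091918945)
pod 0.49 [578.  50.  13.] ((556.3806762695312, 170.79119873046875), (45.756629943847656, 258.5665588378906), 7.903336524963379)
start_top 0.56 [496. 220.  67.] ((497.48468017578125, 205.23643493652344), (34.27920913696289, 56.332969665527344), 7.9409379959106445)
[496.30145001 216.44515677 328.58138272]
```

View pics/s3c.png

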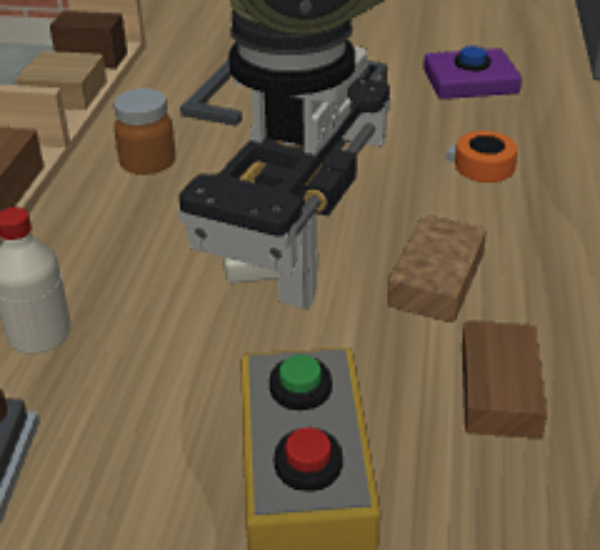

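The key face is at 40 mm, so it is in, and the pod hasn't moved. The tool is over the green button, at about (300,372) in the crop, so I'll press it and let go.

```bash
python3 -m creep '{"slide":[[0,0,-3],[0,0,-2],[0,0,-0.6],[0,0,-0.4],[0,0,-0.4],[0,0,-0.4],[0,0,-0.1],[0,0,0]],"turn":[0,0,0,0,0,0,0,0],"claw":[0,0,0,0,0,0,0,0]}'
```

```text
clock: 9.57
eef_pos: [496.3, 217.1, 260.4]
eef_rot: [3.141, 0.001, 2.883]
wrist_force: [-1.3, -3.8, 8.3]
finger_gap: 0.4
finger_force: 4.2
```

```bash
python3 -m creep '{"slide":[[0,0,-0.05],[0,0,0],[0,0,0],[0,0,1],[0,0,4],[0,0,5],[0,0,0],[0,0,0]],"turn":[0,0,0,0,0,0,0,0],"claw":[0,0,0,0,0,0,0,0]}'
python3 - <<'E'
from h import *
for cam in("top","side"):
    im,d=manip.camera(cam)
    P,uv=world(cam,d,np.ones(d.shape,bool))
    for n,q in(("key",(568,-9)),("green",(496.5,217)),("red",(480,286)),("orange",(535,-237)),("black",(570,-247))):
        k=(np.hypot(*(P[:,:2]-q).T)<9)&(P[:,2]<80); print(cam,n,k.sum(),np.median(P[k,2]).round(1) if k.any() else '')
cv2.imwrite("pics/s4.png",im[:,:,::-1])
E
```

```text
clock: 10.58
eef_pos: [495.8, 217.2, 358.4]
eef_rot: [-3.141, -0.001, 2.883]
wrist_force: [0.3, -0.0, -0.9]
finger_gap: 0.5
finger_force: 0.0
top key 44 40.4
top green 0 
top red 0 
top orange 43 49.5
top black 43 56.0
side key 0 
side green 51 67.5
side red 69 67.5
side orange 0 
side black 0
```

View pics/s4.png

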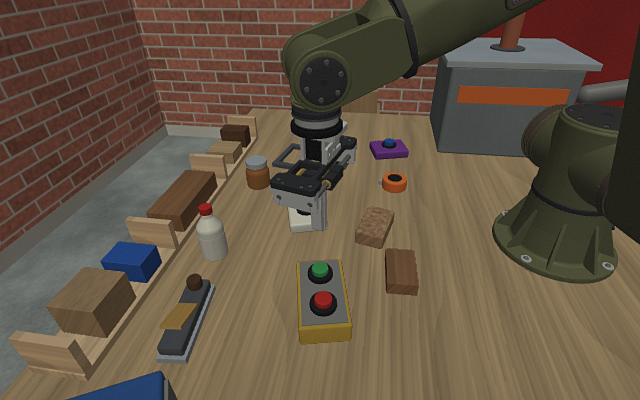

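The arm is clear and everything stands as it should: green (320,268) and red (322,298) are both out at 67.5 mm, the key is in, and the supply is on.

```bash
python3 -c "
from cell import manip; print(manip.sign_off())"
```

```text
the job is handed in; nothing more can be done
None
```

I pressed the supply rocker on, the blue extractor key in, and the green start button in and out, in that order. Camera depth checks agreed before I handed the job in at about 10.7 s; no verdict came back.

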